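Leak-check a paint bottle in the mask workshop

ROBOT

A 7-joint arm with a two-finger parallel gripper is mounted at the origin on the work surface. World frame = base frame: x ahead of the robot, y to its left, z up, the work surface at z = 0. Lengths are in m, angles in rad, forces in N, time in s.
With the tool pointing down it reaches from about 0.425 to 0.925 m from the base axis. Payload 6.8 kg.
Tool frame: the origin (TCP) lies midway between the tips of the shut fingers; the grasp point (between the pads) lies 19 mm behind it; z points along the fingers, y is the direction in which the jaws open and shut (so a half turn about z gives the same grasp; the last joint's range is limited). The gripper opens to 85 mm and grips with 20 to 120 N. Pads are 22 mm wide; open, the fingers measure 114 mm over their backs; the gripper's body (76 mm by 85 mm) begins 54 mm behind the grasp point. The pads swing forward as they close: fully open they stand 13 mm farther back than shut.
Start: joints at [-1.242, 0.477, 0.022, 1.555, -0.011, 1.109, -0.083], TCP at [0.286, 0.612, 0.231] pointing down, gripper open.
Joint ranges: [-2.96, 2.96], [-0.34, 2.1], [-1.41, 1.46], [0.24, 2.44], [-1.37, 4.51], [0.17, 1.92], [-2.96, 2.96]. Speed limits (rad/s): [2.39, 2.39, 3.14, 3.14, 3.14, 3.14, 3.14].

INTERFACE

Orientations are given as a unit quaternion [w, x, y, z].
In Python, from station import readout, eyes, ticket gives the robot as it stands. The module is installed in compiled form; this text tells all that it offers.
- The arm moves only by the shell command python3 -m crank 'ROWS' [FORCE]. ROWS is JSON, a list of rows, each an object of numbers: "jaw": the opening in per cent of the stroke, from 0 (shut) to 100 (fully open); "x", "y", "z": the shift along the tool's x, y, z in mm; "ax", "ay", "az": the turn, a rotation vector about the tool's x, y, z in degrees. In form: [{"jaw": .., "x": .., "y": .., "z": .., "ax": .., "ay": .., "az": ..}, ...]. A call has 1 to 12 rows; each row shifts and turns the commanded pose from where the row before left it, along the tool's axes as they then stand; what a row does not reach is not made up. A row lasts 1/8 s, in which the tool goes at most 62.5 mm and 10.7 degrees, less where a joint would pass 70% of its speed; a pose out of reach is approached as far as the arm can. A call with a gripper value outside its range is refused whole. The fingers move at their own pace and stop on an object; FORCE is the grip in N (left out, the last holds). Time passes only in rows, so rows that do not move let the fingers close. It gives the time, the measured TCP pose, the force and the opening at its end, in the units of the state.
- readout.get_obs(): the state, without advancing time (a new reading comes with each control period).
- eyes.read_camera(name): name is "scene" or "top"; returns (picture, depth): 384x512x3 uint8, red, green, blue; 384x512 float32, m along the optical axis (not along the pixel's ray), 0 where there is no reading.
- eyes.calibration(name): a dict with "fx", "fy", "cx", "cy" (pixels), "k1" (the pictures are not rectified: a ray, as slopes to the right and down, at radius r is drawn at 1 + k1 r^2 times it, then the intrinsics apply), "R" (3x3) and "t" (3): a world point X has camera coordinates R X + t. Camera axes: x right, y down, z forward; pixel columns grow to the right and rows downward; lengths in m; the calibration is good to about 2 mm. A picture is of the moment at which its call begins. calibration takes no time and is no camera call.
- ticket.hand_in(): hands the job in, once; it reports no verdict.
The state is a dict: "t": time; "q": joint angles; "joint_vel": joint speeds; "joint_torque": joint torques, N m; "eef_pos": TCP position; "tool_rot": TCP orientation; "contact_force": force on the tool from outside, world axes, zero at the start; "torque": the same for the moment, N m; "gripper_width": opening from 0.0 (shut) to 1.0 (fully open).
Only numpy, scipy, OpenCV 4.12 (cv2) and the standard library are available. Lean on these libraries where they do the work, as an engineer would, in place of code of your own. Each camera call takes 0.05 s, during which the arm holds its last target. There are 200 camera calls.

TASK

The cap of the yellow paint bottle is standing proud: push it down fully home while the bottle stands in its wooden rack. Then draw the bottle straight up out of the rack, take it over the metal drip tray and tip it about 60 degrees from upright (no less than 45, no further than level), with its cap over the tray and the whole bottle at least 10 cm above the bench, to see whether it leaks. Finish while still holding it there, still and in the gripper alone; leave the other bottles and everything else on the bench where they are.

Things in the scene. Friction and masses are not known exactly. Their poses are not given: they have to be found in the camera images.
- yellow_bottle: Yellow paint bottle, round, 36 mm diameter, 140 to 240 g; straight sides up to a flat shoulder 120 mm from its underside, the white cap above. Stands loose and upright in one of the three wells (which varies): underside 15 mm, shoulder 135 mm above the bench, 75 mm of side showing. Origin at the centre of its underside, z towards the cap. Carry it by its yellow side: pulling the cap unseats it.
- cap (a joint): How far the yellow bottle's cap stands proud of its seat, in m: 0 fully home (its lower edge on the shoulder), at most 0.009; starts between 0.005 and 0.008. It slides down the bottle's axis with friction, gives way at about 6 N and stays where it is left. Home means below 0.0015: press until it stops on the shoulder.
- cap_top (a point): Centre of the flat top of the yellow bottle's white cap. The cap is round, 26 mm diameter, 18 mm tall; when home its top is 138 mm from the bottle's underside (153 mm above the bench in the rack).
- rack: Wooden block fixed to the bench, 76 mm (its x) by 270 mm (its y) by 60 mm high, with three round wells of 40 mm diameter, 45 mm deep, in a row along its y axis, at y = -92, 0 and 92 mm. Each well holds one bottle. Origin at the centre of its underside, z up; it stands turned by up to 0.3 rad.
- tray: Shallow square aluminium drip tray fixed to the bench, 170 mm by 170 mm, 18 mm high, walls 5 mm, open at the top. Origin at the centre of its underside, x and y along its sides.
- red_bottle: Red paint bottle with a white cap that is already home; same size as the yellow one (36 mm diameter, 138 mm tall), standing in another well of the rack. Origin at the centre of its underside. Leave alone.
- blue_bottle: Blue paint bottle with a white cap that is already home; same size as the yellow one, standing in another well of the rack. Origin at the centre of its underside. Leave alone.
- paint_can: Closed paint can with a green label, 80 mm diameter, 85 mm tall, beyond the rack. Origin at the centre of its underside.
- brush_pot: Green glass pot, 72 mm diameter, 100 mm tall, with brushes sticking up to 190 mm. Origin at the centre of its underside.
- tape_roll: Roll of yellow tape lying flat, 96 mm diameter, 25 mm high. Origin at the centre of its underside.
- spatula: Spatula, 200 mm long, lying flat on the bench. Its origin is about its middle, its x axis runs along it.
Not all that is in view belongs to the job. There is more than one size of the yellow_bottle; the job needs the smaller. Of the things that look like the brush_pot, take the one that is farthest from the robot's base at the start.

How it is judged:
By the outcome, as a careful person would: the job done as asked, in the order asked, and still so for the second after the job is handed in, while the arm keeps its last pose, push and grip.
It also fails if it takes over 42 s, if anything falls off the work surface, if the arm or the gripper's body presses on something with over 40 N, if the wrist force passes 120 N, or if a joint passes its speed limit or range.

## Working session

There is one attempt and no reset: what is moved stays moved. The work goes in short steps, Python scripts to look and compute and a shell command to move; the robot and the scene stay as the last step left them, time stands still between calls to the robot, and variables do not carry over. Pictures are saved under pics/ and viewed, about 8 in all and at most 12, crops included, and the job is handed in when it is done.

```bash
mkdir -p pics; cat > h.py <<'E'
import numpy as np,cv2
from station import readout,eyes,ticket
def grab(n):
    im,d=eyes.read_camera(n); np.savez(f'{n}.npz',im=im,d=d); return im,d
def cloud(n,d):
    c=eyes.calibration(n); h,w=d.shape
    u,v=np.meshgrid(np.arange(w),np.arange(h))
    K=np.array([[c['fx'],0,c['cx']],[0,c['fy'],c['cy']],[0,0,1.]])
    p=cv2.undistortPoints(np.stack([u,v],-1).reshape(-1,1,2).astype(np.float64),K,np.array([c['k1'],0,0,0.])).reshape(h,w,2)
    X=np.dstack([p[...,0]*d,p[...,1]*d,d])
    return (X-np.array(c['t']))@np.array(c['R'])
E
python3 - <<'E'
from h import *
print(readout.get_obs())
for n in('scene','top'):
    im,d=grab(n); cv2.imwrite(f'pics/{n}0.png',cv2.resize(im[...,::-1],(800,600),interpolation=cv2.INTER_CUBIC))
E
```

```text
{'t': 0.0, 'q': array([-1.24212089,  0.47777913,  0.0223233 ,  1.5564767 , -0.01150565,
        1.10928093, -0.08310876]), 'joint_vel': array([ 1.49088877e-04, -1.06856388e-03,  9.87288105e-05, -5.44457438e-05,
       -6.73682351e-04, -1.28910714e-03, -5.93427380e-05]), 'joint_torque': array([ 2.28921863e-04, -5.96467638e+01,  1.60826314e+00, -2.81201041e+01,
        1.25361403e-02,  9.51319991e-03,  5.42172268e-05]), 'eef_pos': array([0.28528815, 0.61108627, 0.23032879]), 'tool_rot': array([-1.36709916e-04,  2.16643792e-01,  9.76250297e-01, -8.97791432e-04]), 'contact_force': array([0.85703553, 0.09368747, 1.46262324]), 'torque': array([-0.00396751, -0.00832966, -0.02627318]), 'gripper_width': 1.003683348514515}
```

View pics/scene0.png

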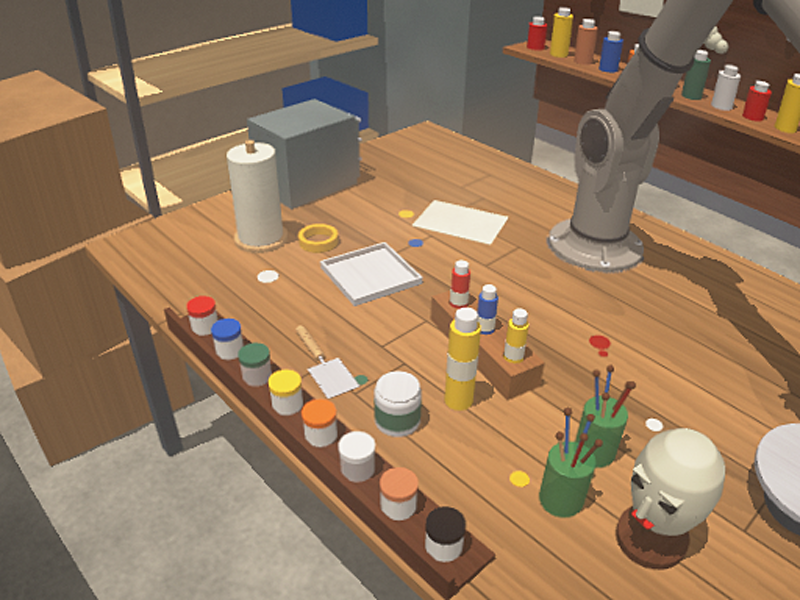

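View pics/top0.png

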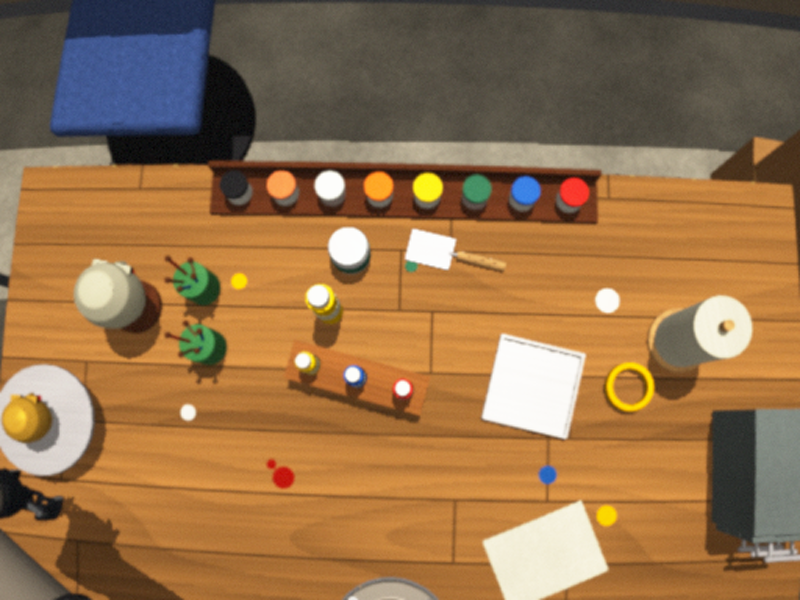

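The scene view shows the small yellow bottle in the rack's right-hand well (518,335), with the tall yellow bottle near it (463,360). In the top view the small yellow cap is at (306,361), blue at (354,376), red at (402,388), the tall one at (321,297) and the tray centre at (534,387).

```bash
python3 - <<'E'
from h import *
z=np.load('top.npz'); X=cloud('top',z['d']); im=z['im']
def at(u,v,r,lo,hi):
    u,v=u*.64,v*.64
    P=X[int(v-r):int(v+r+1),int(u-r):int(u+r+1)].reshape(-1,3)
    m=(P[:,2]>lo)&(P[:,2]<hi); Q=P[m]; 
    return Q
for n,a in dict(yel=(306,361,10,.14,.2),blue=(354,376,10,.14,.2),red=(402,388,10,.14,.2),tall=(321,297,12,.15,.4),can=(349,247,18,.07,.1)).items():
    Q=at(*a); print(n,len(Q),np.median(Q,0).round(4),((Q.max(0)+Q.min(0))/2).round(4),Q.min(0).round(3),Q.max(0).round(3))
for uv in [(505,335),(584,352),(567,437),(484,418),(534,387)]:
    print('tray',X[int(uv[1]*.64),int(uv[0]*.64)].round(3))
Q=at(357,380,50,.05,.07); c=cv2.minAreaRect((Q[:,:2]*1000).astype(np.float32)); print('rack',c, np.median(Q[:,2]))
# scene camera
z=np.load('scene.npz'); Y=cloud('scene',z['d'])
Q=Y.reshape(-1,3)
P=at(306,361,10,.14,.2); c0=np.median(P,0)
for nm,g in (('yel',(306,361)),('blue',(354,376)),('red',(402,388)),('tall',(321,297))):
    c0=np.median(at(*g,5,.14,.4),0)
    m=(np.hypot(*(Q[:,:2]-c0[:2]).T)<.022); S=Q[m]; S=S[S[:,2]>.06]
    t=S[S[:,2]>S[:,2].max()-.006]
    print('scene',nm,S[:,2].max().round(4),len(t),t.mean(0).round(4))
E
```

```text
yel 75 [0.5289 0.1651 0.1578] [0.5301 0.1654 0.1523] [0.518 0.152 0.141] [0.543 0.179 0.164]
blue 71 [0.5094 0.0771 0.1509] [0.5085 0.0764 0.1507] [0.496 0.064 0.143] [0.521 0.089 0.159]
red 67 [ 0.4874 -0.0124  0.1518] [ 0.4874 -0.0123  0.1522] [ 0.476 -0.023  0.146] [ 0.499 -0.001  0.159]
tall 285 [0.6374 0.1355 0.1904] [0.6409 0.1374 0.177 ] [0.616 0.113 0.15 ] [0.666 0.162 0.204]
can 505 [0.7555 0.1007 0.0836] [0.7555 0.1016 0.0818] [0.717 0.063 0.07 ] [0.794 0.14  0.093]
tray [ 0.602 -0.21   0.02 ]
tray [ 0.573 -0.37   0.003]
tray [ 0.406 -0.332  0.02 ]
tray [ 0.439 -0.17   0.013]
tray [ 0.503 -0.269  0.003]
rack ((546.7216796875, 68.37802124023438), (271.8929443359375, 154.91941833496094), 76.5692367553711) 0.058930165052885064
scene yel 0.1628 47 [0.5343 0.1681 0.1592]
scene blue 0.1581 34 [0.5131 0.0789 0.1544]
scene red 0.1558 39 [ 0.4924 -0.0102  0.1529]
scene tall 0.2012 85 [0.6439 0.1384 0.1989]
```

```bash
python3 -m crank '[{"jaw":0,"x":-20,"y":-15},{"jaw":0,"x":-40,"y":-29},{"jaw":0,"x":-40,"y":-29},{"jaw":0,"x":-40,"y":-29},{"jaw":0,"x":-40,"y":-29},{"jaw":0,"x":-40,"y":-29},{"jaw":0,"x":-40,"y":-29},{"jaw":0,"x":-40,"y":-29},{"jaw":0,"x":-40,"y":-29},{"jaw":0,"x":-40,"y":-29},{"jaw":0,"x":-31,"y":-23},{"jaw":0}]' 60
python3 -m crank '[{"jaw":0,"az":10},{"jaw":0,"az":10},{"jaw":0,"az":10},{"jaw":0,"az":10},{"jaw":0,"az":10},{"jaw":0,"az":10},{"jaw":0,"az":10},{"jaw":0,"az":8.5},{"jaw":0}]'
python3 - <<'E'
from h import *
from scipy.spatial.transform import Rotation as R
o=readout.get_obs(); q=o['tool_rot'];print(o['q'],o['contact_force'],o['eef_pos'])
M=R.from_quat(np.r_[q[1:],q[0]]).as_matrix();print(M.round(4))
for t in((.528,.1652,0),(.5343,.1681,0)):print((M.T@(np.array(t)-o['eef_pos'])*1000).round(1))
im,d=grab('scene');cv2.imwrite('pics/s1.png',cv2.resize(im[130:280,230:410,::-1],(720,600),interpolation=cv2.INTER_CUBIC))
im,d=grab('top');cv2.imwrite('pics/t1.png',cv2.resize(im[160:280,150:300,::-1],(750,600),interpolation=cv2.INTER_CUBIC))
E
```

```text
[-1.24211842  0.47772437  0.02235006  1.55636308 -0.01148314  1.10930722
 -0.08310083] [-0.28259974 -0.194751    0.2782965 ] [0.2853297  0.61112948 0.23041401]
[[-9.061e-01  4.230e-01 -6.000e-04]
 [ 4.230e-01  9.061e-01 -1.600e-03]
 [-1.000e-04 -1.700e-03 -1.000e+00]]
[-408.5 -301.   231. ]
[-413.  -295.7  231. ]schema error: expected keys jaw, x, y, z, ax, ay, az
schema error: expected keys jaw, x, y, z, ax, ay, az
```

View pics/s1.png

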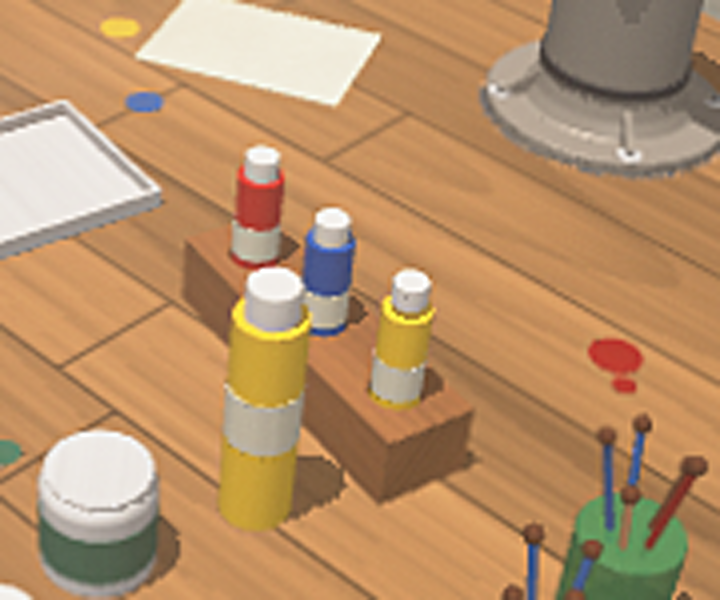

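The crop shows the scene unchanged, with the small yellow bottle's cap at (410,290). Both moves were refused because every row needs all the keys.

```bash
python3 -m crank '[{"jaw":0,"x":-20,"y":-15,"z":0,"ax":0,"ay":0,"az":0},{"jaw":0,"x":-40,"y":-29,"z":0,"ax":0,"ay":0,"az":0},{"jaw":0,"x":-40,"y":-29,"z":0,"ax":0,"ay":0,"az":5},{"jaw":0,"x":-40,"y":-29,"z":0,"ax":0,"ay":0,"az":-5},{"jaw":0,"x":-40,"y":-29,"z":0,"ax":0,"ay":0,"az":0},{"jaw":0,"x":-40,"y":-29,"z":0,"ax":0,"ay":0,"az":0},{"jaw":0,"x":-40,"y":-29,"z":0,"ax":0,"ay":0,"az":0},{"jaw":0,"x":-40,"y":-29,"z":0,"ax":0,"ay":0,"az":0},{"jaw":0,"x":-40,"y":-29,"z":0,"ax":0,"ay":0,"az":0},{"jaw":0,"x":-40,"y":-29,"z":0,"ax":0,"ay":0,"az":0},{"jaw":0,"x":-30,"y":-22,"z":0,"ax":0,"ay":0,"az":0},{"jaw":0,"x":0,"y":0,"z":0,"ax":0,"ay":0,"az":0}]' 60
python3 -m crank '[{"jaw":0,"x":0,"y":0,"z":0,"ax":0,"ay":0,"az":10},{"jaw":0,"x":0,"y":0,"z":0,"ax":0,"ay":0,"az":10},{"jaw":0,"x":0,"y":0,"z":0,"ax":0,"ay":0,"az":10},{"jaw":0,"x":0,"y":0,"z":0,"ax":0,"ay":0,"az":10},{"jaw":0,"x":0,"y":0,"z":0,"ax":0,"ay":0,"az":10},{"jaw":0,"x":0,"y":0,"z":0,"ax":0,"ay":0,"az":10},{"jaw":0,"x":0,"y":0,"z":0,"ax":0,"ay":0,"az":10},{"jaw":0,"x":0,"y":0,"z":0,"ax":0,"ay":0,"az":8.5},{"jaw":0,"x":0,"y":0,"z":0,"ax":0,"ay":0,"az":0}]'
cat > st.py <<'E'
from h import *
from scipy.spatial.transform import Rotation as R
o=readout.get_obs(); q=o['tool_rot'];print(o['t'],o['q'].round(3),o['contact_force'].round(1),o['eef_pos'].round(4),o['gripper_width'])
M=R.from_quat(np.r_[q[1:],q[0]]).as_matrix();print(M.round(4))
def tool(t):return (M.T@(np.array(t)-o['eef_pos'])*1000).round(1)
E
python3 - <<'E'
from st import *
print(tool((.531,.1665,.165)))
im,d=grab('scene');cv2.imwrite('pics/s2.png',cv2.resize(im[130:280,230:410,::-1],(720,600),interpolation=cv2.INTER_CUBIC))
im,d=grab('top');cv2.imwrite('pics/t2.png',cv2.resize(im[160:280,150:300,::-1],(750,600),interpolation=cv2.INTER_CUBIC))
E
```

```text
t: 1.7
eef_pos: [0.5285, 0.1625, 0.2313]
tool_rot: [0.0, 0.22, 0.976, -0.001]
contact_force: [-1.6, 0.7, 0.2]
gripper_width: -0.003
t: 2.82
eef_pos: [0.5265, 0.1674, 0.2311]
tool_rot: [-0.0, 0.785, 0.62, -0.0]
contact_force: [0.4, -1.0, 0.4]
gripper_width: 0.001
2.825 [-0.79   0.291  0.453  1.875 -0.149  1.009 -0.507] [ 0.4 -1.   0.4] [0.5265 0.1674 0.2311] 0.0006717321331932031
[[ 2.309e-01  9.730e-01 -5.000e-04]
 [ 9.730e-01 -2.309e-01  1.000e-04]
 [ 0.000e+00 -5.000e-04 -1.000e+00]]
[ 0.1  4.6 66.1]
```

View pics/s2.png

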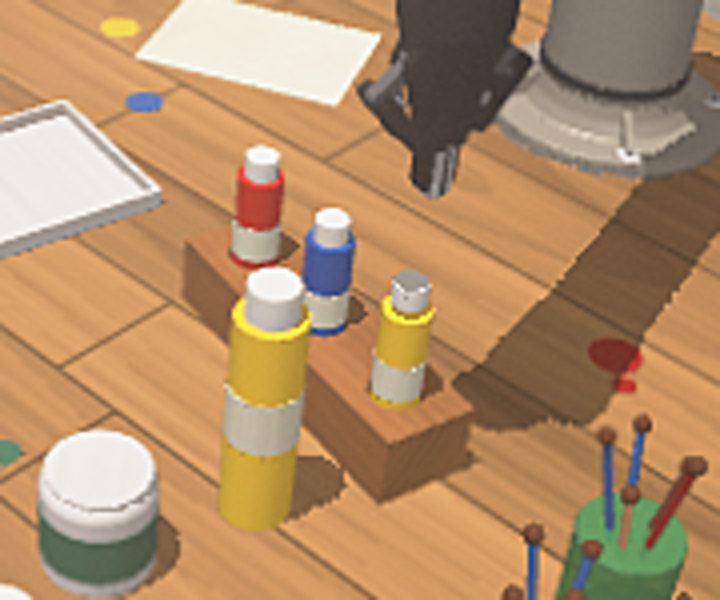

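The shut fingertips are at crop (433,192) and the cap top is at (411,280). I'll check that registration by projecting both.

```bash
python3 - <<'E'
from st import *
def proj(n,X):
    c=eyes.calibration(n);K=np.array([[c['fx'],0,c['cx']],[0,c['fy'],c['cy']],[0,0,1.]])
    return cv2.projectPoints(np.float64(X),cv2.Rodrigues(np.array(c['R']))[0],np.float64(c['t']),K,np.array([c['k1'],0,0,0.]))[0].reshape(-1,2)
s=(proj('scene',[o['eef_pos'],(.531,.1665,.160),(.531,.1665,.135)])-[230,130])*4; print(s)
z=np.load('scene.npz');P=cloud('scene',z['d']).reshape(-1,3)
# fingertip lowest points & side fit of yellow/blue/red bottles (circle with r=18)
from scipy.optimize import least_squares
Tp=np.load('top.npz')
for nm,c in(('yel',(.531,.166)),('blue',(.511,.078)),('red',(.49,-.011))):
    m=(np.hypot(P[:,0]-c[0],P[:,1]-c[1])<.03)&(P[:,2]>.08)&(P[:,2]<.13);Q=P[m]
    f=least_squares(lambda p:np.hypot(Q[:,0]-p[0],Q[:,1]-p[1])-.018,c,loss='soft_l1',f_scale=.002);print(nm,len(Q),f.x.round(4))
m=(np.hypot(P[:,0]-.527,P[:,1]-.167)<.04)&(P[:,2]>.2)&(P[:,2]<.24);print('tip',P[m][:,2].min() if m.any() else None,np.median(P[m],0))
E
```

```text
2.925 [-0.789  0.291  0.453  1.875 -0.149  1.009 -0.505] [ 0.9 -0.5 -0. ] [0.5267 0.167  0.2312] -0.0027598412127089315
[[ 2.298e-01  9.732e-01 -3.000e-04]
 [ 9.732e-01 -2.298e-01  2.000e-04]
 [ 1.000e-04 -3.000e-04 -1.000e+00]]
[[428.16088664 188.87544948]
 [410.55836297 276.99848864]
 [406.19538107 305.74571088]]
yel 181 [0.5324 0.1673]
blue 163 [0.5107 0.0773]
red 158 [ 0.4896 -0.0125]
tip 0.23324018448359451 [0.53478509 0.17575522 0.23698593]
```

View pics/t1.png

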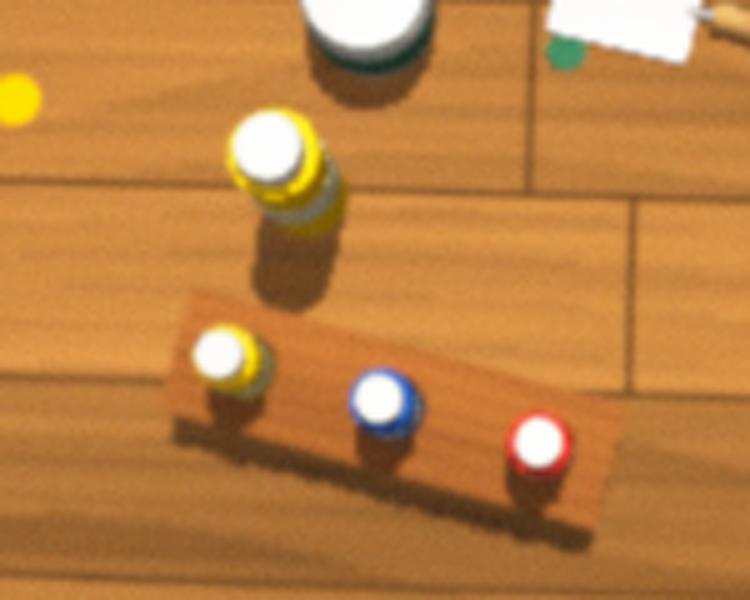

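The top crop shows the caps in line: yellow (218,355), blue (378,398), red (538,440). The estimates agree on yellow at about (0.5315, 0.1668), so I'll centre on it and press.

```bash
python3 -m crank '[{"jaw":0,"x":0,"y":5,"z":20,"ax":0,"ay":0,"az":0},{"jaw":0,"x":0,"y":0,"z":20,"ax":0,"ay":0,"az":0},{"jaw":0,"x":0,"y":0,"z":20,"ax":0,"ay":0,"az":0},{"jaw":0,"x":0,"y":0,"z":5,"ax":0,"ay":0,"az":0},{"jaw":0,"x":0,"y":0,"z":3,"ax":0,"ay":0,"az":0},{"jaw":0,"x":0,"y":0,"z":3,"ax":0,"ay":0,"az":0},{"jaw":0,"x":0,"y":0,"z":2,"ax":0,"ay":0,"az":0},{"jaw":0,"x":0,"y":0,"z":2,"ax":0,"ay":0,"az":0},{"jaw":0,"x":0,"y":0,"z":0,"ax":0,"ay":0,"az":0}]'
```

```text
t: 4.05
eef_pos: [0.5326, 0.1653, 0.1571]
tool_rot: [0.0, 0.785, 0.619, 0.001]
contact_force: [-0.2, 0.5, 5.3]
gripper_width: -0.003
```

In contact at 5.3 N; pressing on in small steps.

```bash
python3 -m crank '[{"jaw":0,"x":0,"y":0,"z":2,"ax":0,"ay":0,"az":0},{"jaw":0,"x":0,"y":0,"z":1,"ax":0,"ay":0,"az":0},{"jaw":0,"x":0,"y":0,"z":0,"ax":0,"ay":0,"az":0}]'; python3 -m crank '[{"jaw":0,"x":0,"y":0,"z":1,"ax":0,"ay":0,"az":0},{"jaw":0,"x":0,"y":0,"z":1,"ax":0,"ay":0,"az":0},{"jaw":0,"x":0,"y":0,"z":0,"ax":0,"ay":0,"az":0}]'
```

```text
t: 4.42
eef_pos: [0.5326, 0.1653, 0.154]
tool_rot: [0.0, 0.785, 0.619, 0.001]
contact_force: [-1.0, -0.0, 4.3]
gripper_width: -0.001
t: 4.8
eef_pos: [0.5335, 0.1655, 0.1531]
tool_rot: [0.0, 0.785, 0.619, 0.002]
contact_force: [-0.9, -0.1, 11.5]
gripper_width: 0.001
```

```bash
python3 -m crank '[{"jaw":0,"x":0,"y":0,"z":1,"ax":0,"ay":0,"az":0},{"jaw":0,"x":0,"y":0,"z":1,"ax":0,"ay":0,"az":0},{"jaw":0,"x":0,"y":0,"z":0,"ax":0,"ay":0,"az":0}]'
```

```text
t: 5.18
eef_pos: [0.5353, 0.1659, 0.1531]
tool_rot: [0.001, 0.786, 0.619, 0.004]
contact_force: [-2.2, -1.0, 23.3]
gripper_width: 0.001
```

It stopped at z = 0.153 with 23 N, so the cap is home. Next I'll back off, open and look.

```bash
python3 -m crank '[{"jaw":0,"x":0,"y":0,"z":-10,"ax":0,"ay":0,"az":0},{"jaw":0,"x":0,"y":0,"z":-25,"ax":0,"ay":0,"az":0},{"jaw":75,"x":0,"y":0,"z":-25,"ax":0,"ay":0,"az":0},{"jaw":75,"x":0,"y":0,"z":-10,"ax":0,"ay":0,"az":0},{"jaw":75,"x":0,"y":0,"z":0,"ax":0,"ay":0,"az":0},{"jaw":75,"x":0,"y":0,"z":0,"ax":0,"ay":0,"az":0}]'
python3 - <<'E'
from st import *
im,d=grab('scene');cv2.imwrite('pics/s3.png',cv2.resize(im[130:280,230:410,::-1],(720,600),interpolation=cv2.INTER_CUBIC))
from scipy.optimize import least_squares
P=cloud('scene',d).reshape(-1,3)
for nm,c in(('yel',(.531,.166)),('blue',(.511,.078)),('red',(.49,-.011))):
    m=(np.hypot(P[:,0]-c[0],P[:,1]-c[1])<.03)&(P[:,2]>.08)&(P[:,2]<.13);Q=P[m]
    f=least_squares(lambda p:np.hypot(Q[:,0]-p[0],Q[:,1]-p[1])-.018,c,loss='soft_l1',f_scale=.002)
    m=(np.hypot(*(P[:,:2]-f.x).T)<.011)&(P[:,2]<.18)
    t=np.sort(P[m][:,2]);print(nm,len(Q),f.x.round(4),np.median(t[-35:]).round(4))
print(tool((.5315,.1665,.09)))
E
```

```text
t: 5.92
eef_pos: [0.5313, 0.165, 0.2183]
tool_rot: [-0.0, 0.785, 0.619, -0.001]
contact_force: [-0.2, -0.8, -0.5]
gripper_width: 0.751
5.925 [-0.779  0.313  0.453  1.88  -0.162  0.986 -0.491] [-0.2 -0.8 -0.5] [0.5313 0.165  0.2183] 0.7511423159766133
[[ 2.338e-01  9.723e-01 -1.500e-03]
 [ 9.723e-01 -2.338e-01 -7.000e-04]
 [-1.000e-03 -1.300e-03 -1.000e+00]]
yel 186 [0.5326 0.1675] 0.1533
blue 162 [0.5109 0.0771] 0.1535
red 155 [ 0.4897 -0.0124] 0.1523
[  1.7  -0.  128.3]
```

View pics/s3.png

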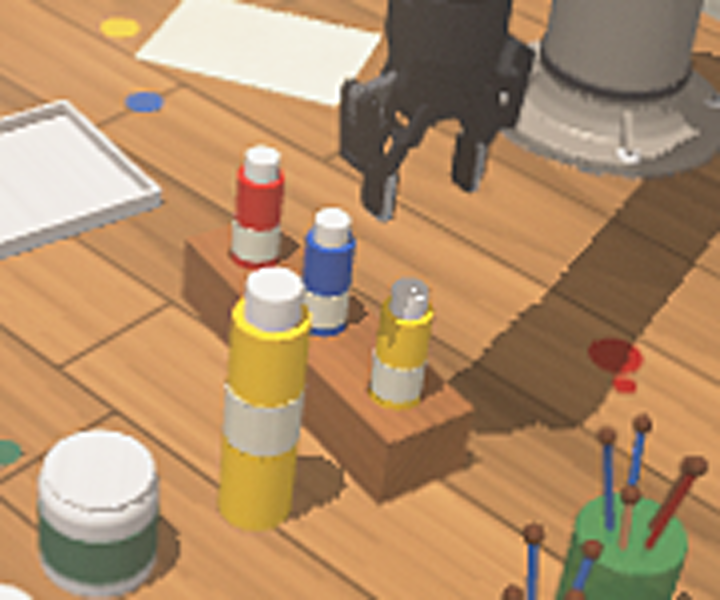

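The cap at crop (410,300) is now at the same height as its neighbours' caps (0.153 m). The jaws straddle the bottle, so I'll descend and grip.

```bash
python3 -m crank '[{"jaw":75,"x":2,"y":1,"z":25,"ax":0,"ay":0,"az":0},{"jaw":75,"x":0,"y":0,"z":30,"ax":0,"ay":0,"az":0},{"jaw":75,"x":0,"y":0,"z":30,"ax":0,"ay":0,"az":0},{"jaw":75,"x":0,"y":0,"z":25,"ax":0,"ay":0,"az":0},{"jaw":75,"x":0,"y":0,"z":16,"ax":0,"ay":0,"az":0},{"jaw":75,"x":0,"y":0,"z":0,"ax":0,"ay":0,"az":0}]' && python3 -m crank '[{"jaw":10,"x":0,"y":0,"z":0,"ax":0,"ay":0,"az":0},{"jaw":10,"x":0,"y":0,"z":0,"ax":0,"ay":0,"az":0},{"jaw":10,"x":0,"y":0,"z":0,"ax":0,"ay":0,"az":0},{"jaw":10,"x":0,"y":0,"z":0,"ax":0,"ay":0,"az":0},{"jaw":10,"x":0,"y":0,"z":0,"ax":0,"ay":0,"az":0},{"jaw":10,"x":0,"y":0,"z":0,"ax":0,"ay":0,"az":0}]' 60
```

```text
t: 6.72
eef_pos: [0.5326, 0.1664, 0.0921]
tool_rot: [-0.0, 0.785, 0.619, -0.001]
contact_force: [-0.5, -0.2, -0.1]
gripper_width: 0.749
t: 7.48
eef_pos: [0.5339, 0.1672, 0.0944]
tool_rot: [-0.0, 0.785, 0.619, 0.001]
contact_force: [-1.4, -0.5, 6.4]
gripper_width: 0.403
```

```bash
python3 -m crank '[{"jaw":10,"x":0,"y":0,"z":-8,"ax":0,"ay":0,"az":0},{"jaw":10,"x":0,"y":0,"z":-20,"ax":0,"ay":0,"az":0},{"jaw":10,"x":0,"y":0,"z":-25,"ax":0,"ay":0,"az":0},{"jaw":10,"x":0,"y":0,"z":-25,"ax":0,"ay":0,"az":0},{"jaw":10,"x":0,"y":0,"z":-25,"ax":0,"ay":0,"az":0},{"jaw":10,"x":0,"y":0,"z":-25,"ax":0,"ay":0,"az":0},{"jaw":10,"x":0,"y":0,"z":-25,"ax":0,"ay":0,"az":0},{"jaw":10,"x":0,"y":0,"z":-22,"ax":0,"ay":0,"az":0},{"jaw":10,"x":0,"y":0,"z":0,"ax":0,"ay":0,"az":0}]'
python3 - <<'E'
from st import *
im,d=grab('scene');cv2.imwrite('pics/s4.png',cv2.resize(im[100:280,180:410,::-1],(766,600),interpolation=cv2.INTER_CUBIC))
z=np.load('top.npz');X=cloud('top',z['d']);P=X.reshape(-1,3)
m=(P[:,2]>.012)&(P[:,2]<.03)&(P[:,1]<-.13)&(P[:,1]>-.41)&(P[:,0]>.38)&(P[:,0]<.64)
print('tray',cv2.minAreaRect((P[m][:,:2]*1000).astype(np.float32)))
E
```

```text
t: 8.6
eef_pos: [0.5344, 0.1669, 0.27]
tool_rot: [0.0, 0.786, 0.619, 0.002]
contact_force: [0.3, -0.2, -2.6]
gripper_width: 0.4
8.6 [-0.801  0.262  0.473  1.817 -0.134  1.09  -0.517] [ 0.3 -0.2 -2.6] [0.5344 0.1669 0.27  ] 0.39957956594792315
[[ 0.2341  0.9722  0.0033]
 [ 0.9722 -0.2341  0.0017]
 [ 0.0025  0.0028 -1.    ]]
tray ((502.6012878417969, -268.07598876953125), (169.54066467285156, 170.3163299560547), 77.54443359375)
```

View pics/s4.png

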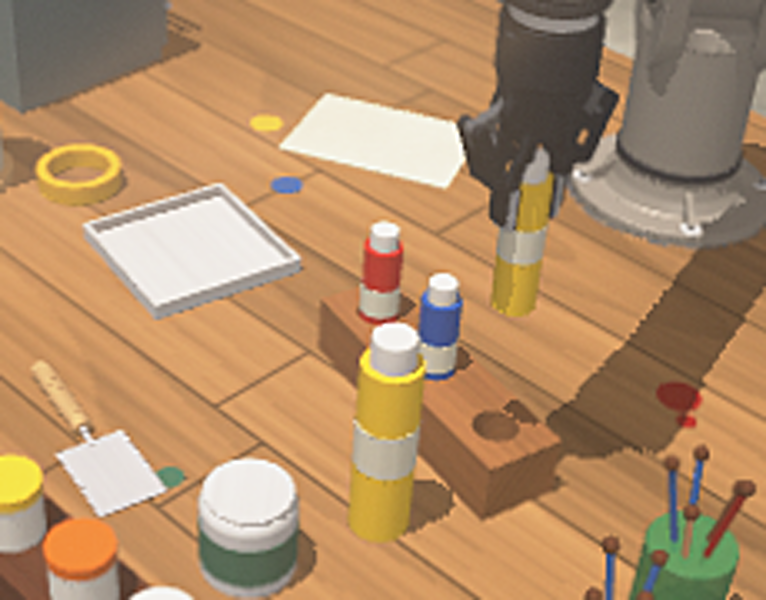

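The bottle is held upright in the jaws, clear of the rack (base at (515,305)), and the empty well shows at (497,425). Moving over the tray now.

```bash
python3 -m crank '[{"jaw":10,"x":-20,"y":6,"z":0,"ax":0,"ay":0,"az":0},{"jaw":10,"x":-38,"y":11.5,"z":0,"ax":0,"ay":0,"az":0},{"jaw":10,"x":-38,"y":11.5,"z":0,"ax":0,"ay":0,"az":0},{"jaw":10,"x":-38,"y":11.5,"z":0,"ax":0,"ay":0,"az":0},{"jaw":10,"x":-38,"y":11.5,"z":0,"ax":0,"ay":0,"az":0},{"jaw":10,"x":-38,"y":11.5,"z":0,"ax":0,"ay":0,"az":0},{"jaw":10,"x":-38,"y":11.5,"z":0,"ax":0,"ay":0,"az":0},{"jaw":10,"x":-38,"y":11.5,"z":0,"ax":0,"ay":0,"az":0},{"jaw":10,"x":-38,"y":11.5,"z":0,"ax":0,"ay":0,"az":0},{"jaw":10,"x":-38,"y":11.5,"z":0,"ax":0,"ay":0,"az":0},{"jaw":10,"x":-38,"y":11.5,"z":0,"ax":0,"ay":0,"az":0},{"jaw":10,"x":-19,"y":6,"z":0,"ax":0,"ay":0,"az":0}]'
python3 -m crank '[{"jaw":10,"x":0,"y":0,"z":0,"ax":0,"ay":0,"az":6},{"jaw":10,"x":0,"y":0,"z":0,"ax":0,"ay":0,"az":6},{"jaw":10,"x":0,"y":0,"z":0,"ax":0,"ay":0,"az":0}]'; python3 -c "from st import *"
```

```text
t: 10.15
eef_pos: [0.5568, -0.274, 0.2674]
tool_rot: [-0.0, 0.787, 0.617, -0.001]
contact_force: [0.9, 0.2, -1.8]
gripper_width: 0.403
t: 10.52
eef_pos: [0.5584, -0.2699, 0.2676]
tool_rot: [-0.001, 0.846, 0.534, -0.0]
contact_force: [-0.4, 0.3, -1.5]
gripper_width: 0.398
10.525 [-0.153  0.416  0.686  1.685 -0.285  1.144  0.166] [-0.4  0.3 -1.5] [ 0.5584 -0.2699  0.2676] 0.39849374463447307
[[ 4.298e-01  9.029e-01 -1.400e-03]
 [ 9.029e-01 -4.298e-01  5.000e-04]
 [-2.000e-04 -1.500e-03 -1.000e+00]]
```

```bash
python3 -m crank '[{"jaw":10,"x":0,"y":0,"z":0,"ax":-5,"ay":0,"az":0},{"jaw":10,"x":0,"y":0,"z":0,"ax":-8,"ay":0,"az":0},{"jaw":10,"x":0,"y":0,"z":0,"ax":-8,"ay":0,"az":0},{"jaw":10,"x":0,"y":0,"z":0,"ax":-8,"ay":0,"az":0},{"jaw":10,"x":0,"y":0,"z":0,"ax":-6,"ay":0,"az":0},{"jaw":10,"x":0,"y":0,"z":0,"ax":0,"ay":0,"az":0}]'; python3 -c "from st import *"
```

```text
t: 11.28
eef_pos: [0.5565, -0.2689, 0.2664]
tool_rot: [0.252, 0.807, 0.51, 0.159]
contact_force: [0.0, 1.0, -1.2]
gripper_width: 0.406
11.275 [-0.404  0.101  0.776  2.17  -0.054  0.296 -0.049] [ 0.   1.  -1.2] [ 0.5565 -0.2689  0.2664] 0.40576759784116934
[[ 4.288e-01  7.425e-01  5.147e-01]
 [ 9.034e-01 -3.523e-01 -2.444e-01]
 [-1.000e-04  5.697e-01 -8.218e-01]]
```

```bash
python3 -m crank '[{"jaw":10,"x":0,"y":26,"z":-14,"ax":0,"ay":0,"az":0},{"jaw":10,"x":0,"y":27,"z":-15,"ax":0,"ay":0,"az":0},{"jaw":10,"x":0,"y":26,"z":-14,"ax":0,"ay":0,"az":0},{"jaw":10,"x":0,"y":0,"z":0,"ax":-6,"ay":0,"az":0},{"jaw":10,"x":0,"y":0,"z":0,"ax":-6,"ay":0,"az":0},{"jaw":10,"x":0,"y":0,"z":0,"ax":0,"ay":0,"az":0}]'; python3 -c "from st import *"
```

```text
t: 12.02
eef_pos: [0.5936, -0.2895, 0.3478]
tool_rot: [0.332, 0.779, 0.49, 0.205]
contact_force: [0.0, 0.1, -1.6]
gripper_width: 0.399
12.025 [-0.495  0.003  0.826  2.136  0.41   0.222 -0.481] [ 0.   0.1 -1.6] [ 0.5936 -0.2895  0.3478] 0.3988827387063674
[[ 0.4346  0.6276  0.6459]
 [ 0.9006 -0.298  -0.3164]
 [-0.0061  0.7192 -0.6947]]
```

```bash
python3 -m crank '[{"jaw":10,"x":0,"y":18,"z":-18,"ax":-4,"ay":0,"az":0},{"jaw":10,"x":0,"y":18,"z":-18,"ax":-4,"ay":0,"az":0},{"jaw":10,"x":0,"y":0,"z":0,"ax":-4,"ay":0,"az":0},{"jaw":10,"x":0,"y":0,"z":0,"ax":0,"ay":0,"az":0},{"jaw":10,"x":0,"y":0,"z":0,"ax":0,"ay":0,"az":0}]'
python3 - <<'E'
from st import *
print('tilt',np.degrees(np.arccos(-M[2,2])),'cap',o['eef_pos']-.06*M[:,2],'base',o['eef_pos']+.078*M[:,2])
im,d=grab('scene');cv2.imwrite('pics/s5.png',cv2.resize(im[:,:,::-1],(800,600),interpolation=cv2.INTER_CUBIC))
im,d=grab('top');cv2.imwrite('pics/t5.png',cv2.resize(im[180:330,230:430,::-1],(800,600),interpolation=cv2.INTER_CUBIC))
E
```

```text
t: 12.65
eef_pos: [0.5923, -0.2931, 0.3912]
tool_rot: [0.394, 0.753, 0.47, 0.238]
contact_force: [0.2, -0.4, -1.5]
gripper_width: 0.402
12.65 [-0.367 -0.079  0.643  2.182  1.222  0.198 -1.276] [ 0.2 -0.4 -1.5] [ 0.5923 -0.2931  0.3912] 0.40187359960324476
[[ 0.4453  0.5205  0.7285]
 [ 0.8953 -0.2487 -0.3696]
 [-0.0111  0.8168 -0.5768]]
tilt 54.77536768475095 cap [ 0.54855987 -0.27092844  0.42584939] base [ 0.64909653 -0.32192682  0.34625326]
```

View pics/s5.png

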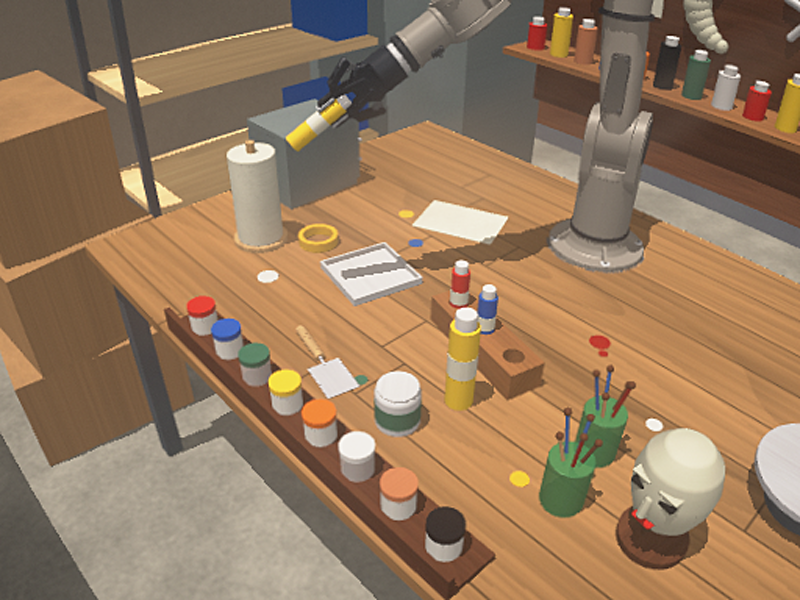

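View pics/t5.png

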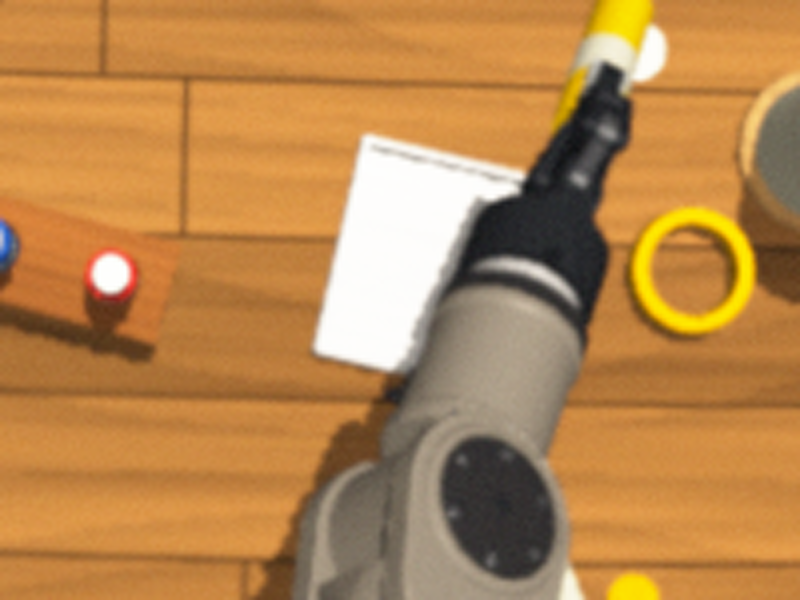

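The bottle is tipped in the gripper at scene (320,125), base outward, with its shadow in the tray. In the top view the cap, hidden by the gripper, lies above the tray's right half. I'll check the bottle's true axis from depth.

```bash
python3 - <<'E'
from st import *
z=np.load('scene.npz');P=cloud('scene',z['d']);im=z['im'].astype(int)
ax=M[:,2]; base0=o['eef_pos']+.078*ax
D=P-o['eef_pos']; s=D@ax; r=np.linalg.norm(D-s[...,None]*ax,axis=-1)
m=(r<.035)&(s>.005)&(s<.12)&(P[...,2]>.2); m=cv2.erode(m.astype(np.uint8),np.ones((3,3)))>0
Q=P[m]; print(len(Q),'s max',s[m].max())
from scipy.optimize import least_squares
e1,e2=M[:,0],M[:,1]
def f(p):
    a=ax+p[0]*e1+p[1]*e2;a/=np.linalg.norm(a);c=o['eef_pos']+p[2]*e1+p[3]*e2
    E=Q-c;return np.linalg.norm(E-(E@a)[:,None]*a,axis=1)-.018
p=least_squares(f,[0,0,0,0],loss='soft_l1',f_scale=.002).x
a=ax+p[0]*e1+p[1]*e2;a/=np.linalg.norm(a);print(p.round(4),'bottle tilt',np.degrees(np.arccos(-a[2])))
print(np.abs(o['joint_vel']).max())
E
```

```text
12.75 [-0.368 -0.079  0.644  2.183  1.226  0.198 -1.28 ] [-0.3 -0.  -1.8] [ 0.5923 -0.2925  0.391 ] 0.40276462267921237
[[ 0.4444  0.5203  0.7292]
 [ 0.8957 -0.2486 -0.3686]
 [-0.0105  0.817  -0.5766]]
194 s max 0.07510975076009004
[ 0.0021 -0.0346 -0.0017  0.0013] bottle tilt 52.80592548431922
0.031355234463456894
```

```bash
python3 -m crank '[{"jaw":10,"x":0,"y":11,"z":-2,"ax":-2.5,"ay":0,"az":0},{"jaw":10,"x":0,"y":11,"z":-2,"ax":-2.5,"ay":0,"az":0},{"jaw":10,"x":0,"y":0,"z":0,"ax":0,"ay":0,"az":0},{"jaw":10,"x":0,"y":0,"z":0,"ax":0,"ay":0,"az":0},{"jaw":10,"x":0,"y":0,"z":0,"ax":0,"ay":0,"az":0},{"jaw":10,"x":0,"y":0,"z":0,"ax":0,"ay":0,"az":0}]'
python3 - <<'E'
from st import *
print('tilt',np.degrees(np.arccos(-M[2,2])),'cap',o['eef_pos']-.06*M[:,2],'base',o['eef_pos']+.078*M[:,2],o['joint_vel'].round(3))
E
```

```text
t: 13.5
eef_pos: [0.6001, -0.2957, 0.4111]
tool_rot: [0.426, 0.735, 0.459, 0.259]
contact_force: [0.1, -0.6, -2.0]
gripper_width: 0.401
13.5 [-0.346 -0.088  0.616  2.2    1.722  0.198 -1.77 ] [ 0.1 -0.6 -2. ] [ 0.6001 -0.2957  0.4111] 0.40124148757089356
[[ 0.4434  0.4547  0.7724]
 [ 0.8962 -0.2155 -0.3877]
 [-0.0098  0.8642 -0.5031]]
tilt 59.79431682532661 cap [ 0.55375317 -0.2724752   0.4412815 ] base [ 0.66034415 -0.32597319  0.37185291] [ 0.001 -0.001 -0.001  0.002  0.012  0.002 -0.012]
```

```bash
python3 -m crank '[{"jaw":10,"x":0,"y":0,"z":0,"ax":0,"ay":0,"az":0},{"jaw":10,"x":0,"y":0,"z":0,"ax":0,"ay":0,"az":0},{"jaw":10,"x":0,"y":0,"z":0,"ax":0,"ay":0,"az":0},{"jaw":10,"x":0,"y":0,"z":0,"ax":0,"ay":0,"az":0}]'
python3 - <<'E'
from st import *
print(o['joint_vel'].round(3))
im,d=grab('scene');a=im[40:190,130:310,::-1];cv2.imwrite('pics/s6.png',cv2.resize(a,(720,600),interpolation=cv2.INTER_CUBIC))
E
```

```text
t: 14.0
eef_pos: [0.6001, -0.2958, 0.4112]
tool_rot: [0.426, 0.735, 0.459, 0.259]
contact_force: [-0.3, -0.1, -2.1]
gripper_width: 0.402
14.0 [-0.346 -0.088  0.616  2.201  1.724  0.198 -1.772] [-0.3 -0.1 -2.1] [ 0.6001 -0.2958  0.4112] 0.40164035662909126
[[ 0.4434  0.4544  0.7726]
 [ 0.8963 -0.2153 -0.3877]
 [-0.0098  0.8644 -0.5028]]
[-0.     0.    -0.     0.002  0.002 -0.001 -0.002]
```

View pics/s6.png

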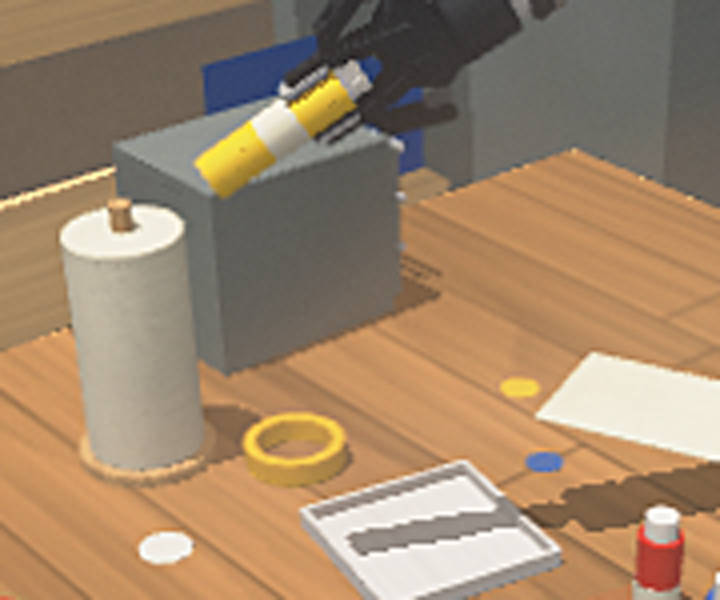

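The bottle is held by its side (275,130), tipped, with the cap seated at (353,78) and nothing else touching it.

```bash
python3 -c "
from station import ticket;print(ticket.hand_in())"
```

```text
the job is handed in; nothing more can be done
None
```

The job is handed in at about 14 s of the 42 s allowed: the cap is pushed home and the small yellow bottle is held tipped over the drip tray.

- **Cap:** I pressed it with the shut fingers until it stopped at 23 N with its top 153 mm above the bench. In the depth image it then stood level with the red and blue caps.
- **Bottle:** I gripped it by its yellow side at 60 N, drew it straight up out of the rack and carried it over the tray.
- **Last checks:** The tool is tipped 59.8°. The cap is at about (0.554, -0.272), over the tray by my estimate about 35 mm inside its edge. The bottle's lowest point is about 0.35 m above the bench, and the joints were still to within 0.002 rad/s.
- **Disagreements:** A depth fit one step earlier put the bottle's own axis at 52.8° when the tool read 54.8°. Its true tilt may therefore be nearer 58°, which is within the limits. The first two move commands were refused for missing keys, so nothing moved on them.

The red and blue bottles fitted to the same positions (within 0.2 mm) after pressing the cap as before it. I did not measure the other items after that, but they looked undisturbed in the later pictures.

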